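# Start the bench spiral mixer on slow

### The job

Start the small bench spiral mixer on slow, using only closed fingertips: first push its raised clear bowl guard gently all the way down, then press the one-dot end of the white speed rocker right down so that it tips over to slow, and last press the green start button fully home and let it go. Never press start before the guard is down and the rocker stands on slow, and keep off the red stop button and the red emergency mushroom. Do not swing the guard further open, and lift or shove nothing: the scraper, jar, jug and tub stay where they are.

Things in the scene. Friction and masses are not known exactly. Their poses are not given: they have to be found in the camera images.
- mixer: Cream bench spiral mixer, 260 x 470 x 385 mm high, fixed on a trolley 160 mm below the robot's bench. Origin: centre of its footprint; x points from its nose (towards the robot) to the rear, y to the robot's left at yaw 0, z up. Bowl rim: radius 122, 245 high, 100 in front of the origin. Controls on the level head top (385 high), in a row at x = -35: rocker y = +74, start +22, stop -26, mushroom -76.
- guard_hinge (a point): Middle of the guard's hinge line, inside the head, 290 mm above the trolley, at the mixer's origin in x and y. The hinge line runs along the mixer's y. It does not move relative to the mixer.
- guard (a joint): Swing of the clear bowl guard, rad: 0 = fully down, level, on its stop; grows as the front edge swings up and back; stop at 1.4; starts at 0.75 to 1.05. A friction hinge holds it at any angle; pushing it down takes 1 to 6 N at the tab. Flat clear U-shaped plate 5 mm thick, front rim 246 mm from the hinge line, outer face 35 mm below the hinge line when down.
- guard_tab (a point): Middle of the outer (when down: upper) face of the black grip tab on the guard's front rim, 34 mm along the plate, 92 across, 12 thick; when down 251 mm in front of the hinge line, 30 below it. Site z points out of this face, x to the hinge. Raised, the face looks up and away from the robot: come in between guard and head and push it towards the robot and down along its arc.
- rocker (a joint): Speed rocker in rad: 0 = fast (start: rear end down, front end up), 0.40 = slow (front end fully down on its stop). Stiff: it stays where it is left, so press it right down. Needs about 4 N at the one-dot end.
- rocker_slow (a point): On the white rocker's face, 17 mm from its pivot, at the front end (towards the robot), marked with one black dot. Rocker 48 mm long along the mixer's x, 26 wide, in a black frame 6 mm high above the head's top. At the start this point is about 19 mm above the head's top; it goes down about 7 mm as the rocker tips.
- rocker_fast (a point): On the rocker's face 17 mm from its pivot at its rear end, marked with two black dots (fast); starts low.
- start (a joint): Travel of the green start button in m: 0 = out, 0.005 = fully home; sprung, 6 N when fully home, returns by itself.
- start_top (a point): Centre of the top face of the green start button, 29 mm across, 11 mm above the head's top when out.
- stop (a joint): Travel of the red stop button in m, 0 = out, 0.005 = fully home. Not to be pressed.
- stop_top (a point): Centre of the top face of the red stop button, 29 mm across, 11 mm above the head's top, 48 mm from the start button.
- estop (a joint): Travel of the emergency mushroom in m, 0 = out, 0.005 = fully home. Not to be pressed.
- estop_top (a point): Centre of the top of the red emergency mushroom, 38 mm across, 30 mm above the head's top, on a yellow disc.
- scraper: Loose dough scraper with steel blade and dark wooden handle, 105 x 80 x 24 mm, lying on the head's top behind the control plate. Origin under its middle.
- salt_jar: Loose clear salt jar with blue lid, 60 mm across, 70 mm high, standing on the head's top behind the control plate. Origin under its centre.
- jug: Loose steel measuring jug with handle, 90 mm across, 110 mm high, on the trolley beside the mixer. Origin under its centre.
- yeast_tub: Loose white tub with red lid, 90 mm across, 100 mm high, on the trolley beside the mixer. Origin under its centre.

How it is judged:
By the outcome, as a careful person would: the job done as asked, in the order asked, and still so for the second after the job is handed in, with the robot touching nothing.
It also fails if it takes over 53 s, if anything falls off the work surface, if the arm or the gripper's body presses on something with over 40 N, if the wrist force passes 120 N, or if a joint passes its speed limit or range.

### The arm

A 6-joint arm with a two-finger parallel gripper is mounted at the origin on the work surface. World frame = base frame: x ahead of the robot, y to its left, z up, the work surface at z = 0. Lengths are in mm, angles in rad, forces in N, time in s.
With the tool pointing down it reaches from about 325 to 850 mm from the base axis. Payload 4.4 kg.
Tool frame: the origin (TCP) lies on the centre line of the jaws, within the pads' length; the fingertips stand 11 mm ahead of it and the grasp point (between the pads) lies 8 mm behind it; z points along the fingers, y is the line along which they close (so a half turn about z gives the same grasp; the last joint's range is limited). The gripper opens to 94 mm and grips with 3 to 60 N. Pads are 16 mm wide; open, the fingers measure 119 mm over their backs; the gripper's body (75 mm by 177 mm) begins 78 mm behind the grasp point.
Start: joints at [-1.49, 0.207, 1.542, -0, 1.393, -0.15], TCP at [132.082, -559.626, 216.447] pointing down, gripper open.
Joint ranges: [-2.73, 2.73], [-0.86, 2.22], [0.23, 2.46], [-1.11, 4.25], [0.08, 2.63], [-2.82, 2.82]. Speed limits (rad/s): [2.79, 2.79, 3.14, 3.14, 3.14, 3.14].

### API

Orientations are given as a unit quaternion [w, x, y, z].
In Python, from rig import manip, vision, models gives the robot as it stands.
- The arm moves only by the shell command python3 -m creep 'ROWS' [FORCE]. ROWS is JSON, a list of rows, each a list of 3 entries, a list of its own where there are three numbers: the shift along the tool's x, y, z in cm, then the turn about the tool's z in rad, then the closure, from -1 (fully open) to 1 (shut). In form: [[[x, y, z], twist, hand], ...]. A call has 1 to 12 rows; each row shifts and turns the commanded pose from where the row before left it, along the tool's axes as they then stand; what a row does not reach is not made up. A row lasts 1/8 s, in which the tool goes at most 62.5 mm and 10.7 degrees, less where a joint would pass 70% of its speed; a pose out of reach is approached as far as the arm can. A call with a gripper value outside its range is refused whole. The fingers move at their own pace and stop on an object; FORCE is the grip in N (left out, the last holds). Time passes only in rows, so rows that do not move let the fingers close. It gives the time, the measured TCP pose, the force, the opening and the grip force at its end, in the units of the state.
- manip.read_state(): the state, without advancing time (a new reading comes with each control period).
- vision.camera(name): name is "scene" or "top"; returns the picture (420x560x3 uint8, red, green, blue); there is no depth.
- vision.camera_model(name): a dict with "camera_matrix" (3x3 intrinsics, pixels), "dist_coeffs" ([k1, k2, p1, p2, k3] as OpenCV has them; the pictures are not rectified), "world_to_cam" (4x4, takes a point from world to camera coordinates). Camera axes: x right, y up, looking along -z (the intrinsics and any distortion apply to the point x, -y, -z); pixel columns grow to the right and rows downward; lengths in mm; the calibration is good to about 2 mm. A picture is of the moment at which its call begins. camera_model takes no time and is no camera call.
- manip.close_job(): hands the job in; it is judged then, once.
Trained networks look in the newest picture that a camera, given by its name, has taken for a name from the list of things; names that differ only in an ending like _2 or _b are one class to them, and where a whole thing is asked for, a point or a joint stands for the part that bears it (a point fixed in the world has none). Each returns a list of dicts, best first, with "conf" (0 to 1); they miss things now and then, are a little off and sometimes report something else, mostly with a low value. They report only what shows in the picture. A call takes as long as a camera call.
- models.silhouettes(camera, query): "mask" (420x560 bool, what is visible of it) and "pixel" ([row, column] in pixels, amid what is visible of it).
The state is a dict: "time_s": time; "q": joint angles; "qd": joint speeds; "effort": joint torques, N m; "tool_pos": TCP position; "tcp_rot": TCP orientation; "ft_force": force on the tool from outside, world axes, zero at the start; "torque": the same for the moment, N m; "finger_gap": opening from 0.0 (shut) to 1.0 (fully open); "finger_force": force on a finger pad.
Only numpy, scipy, OpenCV 4.12 (cv2) and the standard library are available. Lean on these libraries where they do the work, as an engineer would, in place of code of your own. Each camera call takes 0.05 s, during which the arm holds its last target. There are 200 camera calls.

## Working session

There is one attempt and no reset: what is moved stays moved. The work goes in short steps, Python scripts to look and compute and a shell command to move; the robot and the scene stay as the last step left them, time stands still between calls to the robot, and variables do not carry over. Pictures are saved under pics/ and viewed, at most 10 in all, crops included, and the job is handed in when it is done.

```bash
mkdir -p pics; ls; cat > h.py <<'E'
import numpy as np,cv2
from rig import manip,vision,models
def proj(n,P):
    m=vision.camera_model(n);W=np.array(m["world_to_cam"]);P=np.atleast_2d(P).astype(float)
    c=P@W[:3,:3].T+W[:3,3];c=c*[1,-1,-1]
    return cv2.projectPoints(c,np.zeros(3),np.zeros(3),np.array(m["camera_matrix"]),np.array(m["dist_coeffs"],float))[0][:,0]
def ray(n,rc):
    m=vision.camera_model(n);W=np.array(m["world_to_cam"])
    u=cv2.undistortPoints(np.array([[[rc[1],rc[0]]]],float),np.array(m["camera_matrix"]),np.array(m["dist_coeffs"],float))[0,0]
    d=W[:3,:3].T@np.array([u[0],-u[1],-1]);return -W[:3,:3].T@W[:3,3],d
def atz(n,rc,z):
    o,d=ray(n,rc);return o+d*(z-o[2])/d[2]
def snap(n,f): 
    cv2.imwrite(f,vision.camera(n)[:,:,::-1])
E
python3 - <<'E'
from h import *
s=manip.read_state();print(s)
for n in("scene","top"):
    snap(n,f"pics/{n}0.png")
    print(n,ray(n,(210,280)))
    for q in("rocker_slow","rocker_fast","start_top","stop_top","estop_top","guard_tab","scraper","salt_jar","guard_hinge"):
        try:
            print(q,[(np.round(r["pixel"],1).tolist(),round(r["conf"],2)) for r in models.silhouettes(n,q)[:2]])
        except Exception as e: print(q,e)
E
```

```text
pics
{'time_s': 0.0, 'q': array([-1.48950363e+00,  2.07402674e-01,  1.54293591e+00, -1.18450901e-05,
        1.39352017e+00, -1.50512718e-01]), 'qd': array([-0.00109413, -0.00119025,  0.00028202,  0.00244514,  0.00011594,
       -0.00107283]), 'effort': array([ 2.85321348e-04, -3.70878446e+01, -2.81415117e+01,  6.99315104e-02,
        3.62654391e-02, -1.81584410e-04]), 'tool_pos': array([ 132.01121016, -558.8340853 ,  215.3092034 ]), 'tcp_rot': array([-1.13257499e-03,  9.93290038e-01,  1.15644356e-01,  3.33820612e-05]), 'ft_force': array([-0.28649614,  0.44464614, -0.53149195]), 'torque': array([ 0.02532604, -0.00541929, -0.00681481]), 'finger_force': 0.0, 'finger_gap': 0.9983484920382736}
scene (array([1185.20927046, -301.72397159,  972.1416898 ]), array([-0.51616194,  0.31033897, -0.7983106 ]))
rocker_slow [([185.4, 320.5], 0.77)]
rocker_fast [([186.1, 318.9], 0.59)]
start_top []
stop_top []
estop_top [([186.1, 318.5], 0.7)]
guard_tab [([155.7, 274.1], 0.73)]
scraper [([243.1, 329.2], 0.95)]
salt_jar [([238.5, 274.7], 0.65)]
guard_hinge [([257.3, 291.4], 0.63)]
top (array([ 363.46892716,   33.82957644, 1305.63633335]), array([ 0.18867562, -0.00627943, -0.98217833]))
rocker_slow [([159.2, 255.1], 0.49)]
rocker_fast [([155.4, 257.2], 0.79), ([182.5, 204.7], 0.37)]
start_top []
stop_top [([172.2, 294.4], 0.64)]
estop_top [([178.7, 310.7], 0.75)]
guard_tab [([207.5, 266.5], 0.9)]
scraper [([112.5, 284.1], 0.62)]
salt_jar [([125.5, 325.6], 0.81)]
guard_hinge [([172.9, 290.7], 0.81), ([225.1, 367.6], 0.56)]
```

View pics/scene0.png

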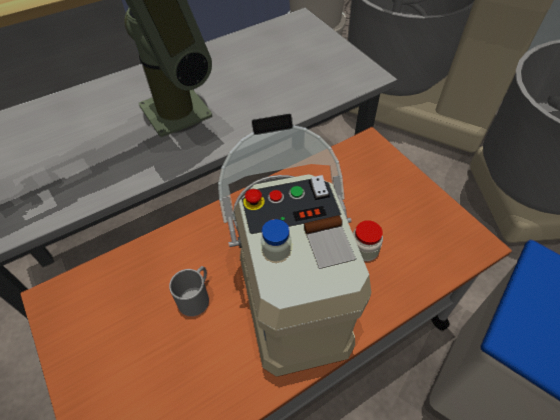

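View pics/top0.png

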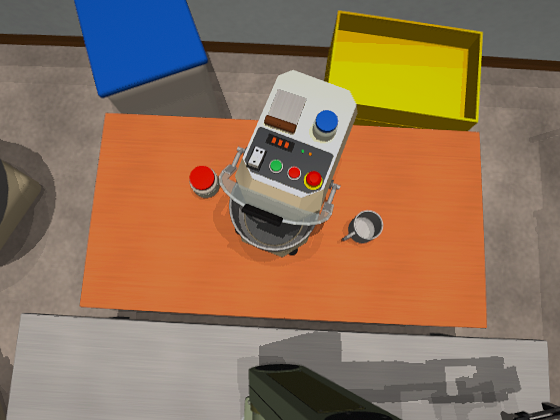

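Scene view: tab (row 124, col 272), rocker (186,320), start (191,297), stop (196,276), mushroom (198,254). Top view: tab (215,263), rocker (157,257), start (166,277), stop (173,294), mushroom (180,313). The networks' labels are partly off, so I'll fit the pose to colour blobs and the tab near these positions.

```bash
cat > fit.py <<'E'
from h import *
from scipy.optimize import least_squares
def blob(im,rc,f,r=9):
    y,x=rc;p=im[y-r:y+r+1,x-r:x+r+1].astype(int);m=f(p[...,0],p[...,1],p[...,2]).astype(np.uint8)
    n,l,s,c=cv2.connectedComponentsWithStats(m);k=1+np.argmax(s[1:,4]);return c[k]+[x-r,y-r],s[k,4]
green=lambda r,g,b:(g>r+40)&(g>b+40)
red=lambda r,g,b:(r>g+70)&(r>b+70)
white=lambda r,g,b:(np.minimum(np.minimum(r,g),b)>130)
black=lambda r,g,b:(np.maximum(np.maximum(r,g),b)<45)
S={"scene":dict(rk=(186,320),st=(191,297),sp=(196,276),es=(197,254),tab=(124,272)),
   "top":dict(rk=(157,257),st=(166,277),sp=(173,294),es=(180,313),tab=(215,263))}
F=dict(rk=white,st=green,sp=red,tab=black)
L=dict(rk=[-35,74,397],st=[-35,22,396],sp=[-35,-26,396])
obs=[]
for n in S:
    im=cv2.imread(f"pics/{n}0.png")[:,:,::-1]
    for k,f in F.items():
        c,a=blob(im,S[n][k],f,22 if k=="tab" else 10);obs.append((n,k,c));print(n,k,c,a)
def w(p,P): 
    c,s=np.cos(p[2]),np.sin(p[2]);x,y,z=P;return [p[0]+c*x-s*y,p[1]+s*x+c*y,z-160]
def tab(a,off=0): # in mixer frame
    u,v=-251,-30+off;return [np.cos(a)*u-np.sin(a)*v,0,290-np.sin(a)*u+np.cos(a)*v]
def res(p):
    return np.concatenate([proj(n,w(p,tab(p[3],-3) if k=="tab" else L[k]))[0]-c for n,k,c in obs])
if __name__=="__main__":
    r=least_squares(res,[600,0,-.3,.9],loss="soft_l1");p=r.x
    print(p.round(3),res(p).round(1).tolist())
    np.save("p.npy",p)
    for k,P in dict(slow0=[-52,74,404],start=[-35,22,396],stop=[-35,-26,396],es=[-35,-76,415],tab=tab(p[3]),tab0=tab(0),hinge=[0,0,290]).items():print(k,np.round(w(p,P),1))
E
python3 fit.py
```

```text
scene rk [318.62200957 184.5645933 ] 209
scene st [296.31 190.67] 100
scene sp [275.37383178 194.82242991] 107
scene tab [271.86       123.68727273] 550
top rk [256.25595238 156.10714286] 168
top st [275.63106796 165.0776699 ] 103
top sp [293.8627451  172.03921569] 102
top tab [265.95050946 220.11062591] 687
[707.899  12.032  -6.593   6.952] [-0.3, 0.6, -0.4, -0.6, -0.4, -0.4, -0.8, 17.1, -0.6, 1.2, -0.2, -0.4, -0.0, -0.6, -3.0, -0.7]
slow0 [680.9  98.4 244. ]
start [681.3  43.7 236. ]
stop [666.6  -2.1 236. ]
es [651.4 -49.7 255. ]
tab [538.1  66.4 262.1]
tab0 [468.9  88.6 100. ]
hinge [707.9  12.  130. ]
```

```bash
sed -i 's/np.cos(a)\*u-np.sin(a)\*v,0/np.cos(a)*u+np.sin(a)*v,0/' fit.py; python3 fit.py
```

```text
scene rk [318.62200957 184.5645933 ] 209
scene st [296.31 190.67] 100
scene sp [275.37383178 194.82242991] 107
scene tab [271.86       123.68727273] 550
top rk [256.25595238 156.10714286] 168
top st [275.63106796 165.0776699 ] 103
top sp [293.8627451  172.03921569] 102
top tab [265.95050946 220.11062591] 687Traceback (most recent call last):
  File "fit.py", line 26, in <module>
    r=least_squares(res,[600,0,-.3,.9],loss="soft_l1");p=r.x
    return func(*args, **kwargs)
    result = trf(vector_fun.fun, vector_fun.jac, x0, f0, J0, lb, ub, ftol, xtol,
                 gtol, max_nfev, x_scale, loss_function, tr_solver,
                 tr_options.copy(), verbose, callback=callback_wrapped)
    return trf_no_bounds(
        fun, jac, x0, f0, J0, ftol, xtol, gtol, max_nfev, x_scale,
        loss_function, tr_solver, tr_options, verbose, callback=callback)
    J = jac(x)
    self._update_jac()
    ~~~~~~~~~~~~~~~~^^
    self.J = self.jac_wrapped(xp_copy(self.x), f0=self.f)
             ~~~~~~~~~~~~~~~~^^^^^^^^^^^^^^^^^^^^^^^^^^^^
    J, dct = approx_derivative(
             ~~~~~~~~~~~~~~
[... 496 characters left out ...]
              ^^^^^^^
    f = np.atleast_1d(self.fun(x, *self.args, **self.kwargs))
                      ~~~~~~~~^^^^^^^^^^^^^^^^^^^^^^^^^^^^^^
    return np.atleast_1d(self.fun(x))
                         ~~~~~~~~^^^
    return self.f(x, *self.args, **self.kwargs)
           ~~~~~~^^^^^^^^^^^^^^^^^^^^^^^^^^^^^^
  File "fit.py", line 24, in res
    return np.concatenate([proj(n,w(p,tab(p[3],-3) if k=="tab" else L[k]))[0]-c for n,k,c in obs])
                           ~~~~^^^^^^^^^^^^^^^^^^^^^^^^^^^^^^^^^^^^^^^^^^^
  File "h.py", line 4, in proj
    m=vision.camera_model(n);W=np.array(m["world_to_cam"]);P=np.atleast_2d(P).astype(float)
ValueError: time passes only in moves, steps and waits
```

```bash
python3 - <<'E'
import pickle
from rig import vision
pickle.dump({n:vision.camera_model(n) for n in("scene","top")},open("cam.pkl","wb"))
E
sed -i 's/vision.camera_model(n)/CAM[n]/; 2a import pickle;CAM=pickle.load(open("cam.pkl","rb"))' h.py; sed -i 's/blob(im,S\[n\]\[k\],f,22 if k=="tab" else 10)/blob(im,S[n][k],f,20 if k=="tab" else 10)/' fit.py; python3 fit.py; python3 -c "
from rig import manip;print(manip.read_state()['time_s'])"
```

```text
scene rk [318.62200957 184.5645933 ] 209
scene st [296.31 190.67] 100
scene sp [275.37383178 194.82242991] 107
scene tab [271.86       123.68727273] 550
top rk [256.25595238 156.10714286] 168
top st [275.63106796 165.0776699 ] 103
top sp [293.8627451  172.03921569] 102
top tab [265.29816514 219.74311927] 654
[ 7.08034e+02  1.18210e+01 -3.16000e-01  8.87000e-01] [-0.2, 0.8, -0.3, -0.5, -0.4, -0.4, -1.7, 0.7, -0.5, 1.0, -0.1, -0.5, -0.0, -0.7, -4.4, -0.6]
slow0 [681.6  98.3 244. ]
start [681.6  43.6 236. ]
stop [666.7  -2.  236. ]
es [651.2 -49.5 255. ]
tab [535.1  68.3 305.5]
tab0 [469.5  89.8 100. ]
hinge [708.   11.8 130. ]
1.0
```

```bash
cat > go.py <<'E'
# go.py x y z : tip target in mixer frame (mm, z world; x,y of finger centre) -> tool shift cm
import sys
from h import *
from fit import w,tab
from scipy.spatial.transform import Rotation as R
p=np.load("p.npy");s=manip.read_state();q=s["tcp_rot"];M=R.from_quat(np.r_[q[1:],q[0]]).as_matrix()
c,sn=np.cos(p[2]),np.sin(p[2]);t=s["tool_pos"];tip=t+11*M[:,2]
d=tip[:2]-p[:2];print("t",round(s["time_s"],2),"tip mixer",np.round([c*d[0]+sn*d[1],-sn*d[0]+c*d[1],tip[2]],1),"q",np.round(s["q"],2),"F",s["ft_force"].round(1),"gap",round(s["finger_gap"],2))
yaw=np.arctan2(M[1,0],M[0,0]);print("twist",round(yaw-p[2],3),"tilt",M[:2,2].round(3))
for a in sys.argv[1:]:
    v=eval(a);T=np.array(w(p,[v[0],v[1],v[2]+160]));print(a,"shift cm",((M.T@(T-tip))/10).round(2))
E
sed -i 's/^obs=\[\]/obs=[]\nif __name__!="__main__":S={}/' fit.py
python3 -m creep '[[[0,0,-6],0.18,1],[[0,0,-6],0.18,1],[[0,0,-6],0.18,1],[[0,0,0],0,1]]'; python3 go.py '(-142,0,340)'
```

```text
time_s: 1.5
tool_pos: [132.3, -562.1, 403.9]
tcp_rot: [0.007, 0.988, -0.154, 0.002]
ft_force: [-0.6, -0.1, -0.0]
finger_gap: 0.61
finger_force: 0.0
t 1.5 tip mixer [-368.9 -724.5  392.9] q [-1.49  0.13  1.26  0.    1.74  0.39] F [-0.6 -0.1 -0. ] gap 0.61
twist 0.008 tilt [ 0.001 -0.014]
(-142,0,340) shift cm [ 23.2  -72.34   4.5 ]
```

```bash
python3 -m creep '[[[1.7,-5.6,0],0,1],[[1.7,-5.6,0],0,1],[[1.7,-5.6,0],0,1],[[1.7,-5.6,0],0,1],[[1.7,-5.6,0],0,1],[[1.7,-5.6,0],0,1],[[1.7,-5.6,0],0,1],[[1.7,-5.6,0],0,1],[[1.7,-5.6,0],0,1],[[1.7,-5.6,0],0,1],[[1.7,-5.6,0],0,1],[[0,0,0],0,1]]'; python3 go.py '(-142,0,340)'
```

```text
time_s: 3.0
tool_pos: [497.7, -26.0, 394.2]
tcp_rot: [-0.0, 0.989, -0.15, -0.002]
ft_force: [0.6, 0.0, 0.1]
finger_gap: 0.006
finger_force: 0.0
t 3.0 tip mixer [-188.2 -101.3  383.2] q [-0.23 -0.04  1.44  0.    1.74  1.65] F [0.6 0.  0.1] gap 0.01
twist 0.015 tilt [-0.003  0.002]
(-142,0,340) shift cm [  4.79 -10.06   4.31]
```

```bash
python3 -m creep '[[[2.4,-5,0],0.015,1],[[2.4,-5,1],0,1],[[0,0,3],0,1],[[0,0,0],0,1],[[0,0,0],0,1]]'; python3 go.py '(-152,0,330)'; python3 - <<'E'
from h import *
snap("scene","pics/s1.png"); im=cv2.imread("pics/s1.png")
a=cv2.resize(im[70:250,190:390],(800,720)); snap("top","pics/t1.png"); b=cv2.resize(cv2.imread("pics/t1.png")[110:270,190:350],(400,400))
cv2.imwrite("pics/c1.png",np.hstack([cv2.resize(a,(400,400)),b]))
E
```

```text
time_s: 3.62
tool_pos: [573.6, 49.6, 357.1]
tcp_rot: [0.0, 0.987, -0.162, 0.0]
ft_force: [-0.3, 0.3, -0.2]
finger_gap: 0.005
finger_force: 0.0
t 3.62 tip mixer [-139.5   -5.9  346.1] q [-0.06  0.14  1.34 -0.    1.67  1.83] F [-0.3  0.3 -0.2] gap 0.0
twist -0.009 tilt [ 0. -0.]
(-152,0,330) shift cm [-1.25 -0.58  1.6 ]
```

View pics/c1.png

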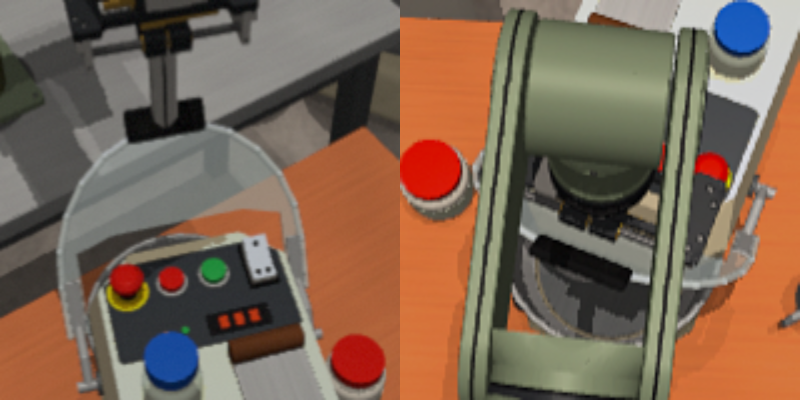

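Crops: the closed tips (165,120 left; 585,215 right) stand behind the black tab (165,120 left; 580,260 right), centred on it. The fit holds. Next I work out the arc increments.

```bash
python3 go.py; python3 - <<'E'
from fit import tab
import numpy as np
prev=None
for a in np.arange(0.93,-0.03,-0.08):
    t=tab(a);P=np.array([t[0]+8*np.clip(a/.3,0,1),t[2]-160])
    print(round(a,2),P.round(1),None if prev is None else (P-prev).round(1)); prev=P
E
```

```text
t 3.73 tip mixer [-139.1   -5.5  347.3] q [-0.06  0.14  1.33 -0.    1.67  1.83] F [0.2 0.1 0.4] gap -0.0
twist -0.009 tilt [ 0.003 -0.   ]
0.93 [-166.1  313.3] None
0.85 [-180.2  298.8] [-14.1 -14.5]
0.77 [-193.1  283.2] [-12.9 -15.6]
0.69 [-204.7  266.6] [-11.6 -16.6]
0.61 [-214.9  249.2] [-10.2 -17.4]
0.53 [-223.7  231. ] [ -8.8 -18.2]
0.45 [-231.1  212.2] [ -7.3 -18.8]
0.37 [-236.9  192.8] [ -5.8 -19.4]
0.29 [-241.4  173. ] [ -4.5 -19.8]
0.21 [-246.1  153. ] [ -4.8 -20. ]
0.13 [-249.3  132.8] [ -3.2 -20.2]
0.05 [-250.9  112.6] [ -1.5 -20.2]
```

```bash
python3 -m creep '[[[-1.4,-0.3,1.7],0,1],[[-1.3,-0.3,1.7],0,1],[[-0.7,0,0.7],0,1],[[-0.7,0,0.7],0,1],[[-0.6,0,0.8],0,1],[[-0.6,0,0.8],0,1],[[0,0,0],0,1]]'; python3 go.py '(-204.7,0,266.6)'
```

```text
time_s: 4.6
tool_pos: [524.3, 73.6, 291.3]
tcp_rot: [0.0, 0.987, -0.161, -0.001]
ft_force: [0.1, 0.1, -0.2]
finger_gap: 0.002
finger_force: 0.0
t 4.6 tip mixer [-193.9    1.7  280.3] q [-0.02  0.06  1.55  0.    1.53  1.87] F [ 0.1  0.1 -0.2] gap 0.0
twist -0.007 tilt [-0.003  0.   ]
(-204.7,0,266.6) shift cm [-1.08  0.17  1.37]
```

```bash
python3 -m creep '[[[-0.6,0,0.8],0,1],[[-0.5,0,0.8],0,1],[[-0.5,0,0.9],0,1],[[-0.5,0,0.9],0,1]]'; python3 go.py;  python3 - <<'E'
from h import *
snap("scene","pics/s2.png"); im=cv2.imread("pics/s2.png")
cv2.imwrite("pics/c2.png",cv2.resize(im[90:240,190:350],(640,600)))
E
```

```text
time_s: 5.1
tool_pos: [505.0, 80.2, 257.7]
tcp_rot: [-0.0, 0.987, -0.161, -0.0]
ft_force: [1.3, 0.2, 1.0]
finger_gap: 0.006
finger_force: 0.7
t 5.1 tip mixer [-214.3    1.9  246.7] q [-0.01  0.04  1.64  0.    1.46  1.88] F [1.3 0.2 1. ] gap 0.01
twist -0.007 tilt [-0.001  0.   ]
```

View pics/c2.png

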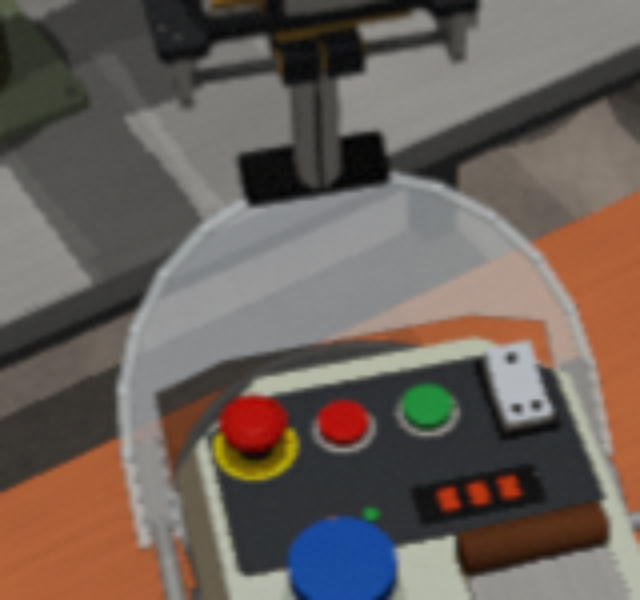

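The tips rest on the tab's face (315,170) at its middle and are pushing it, with a force of about 1.6 N. I'll carry on along the arc.

```bash
python3 -m creep '[[[-0.5,0,0.9],0,1],[[-0.4,0,0.9],0,1],[[-0.4,0,0.9],0,1],[[-0.4,0,1],0,1],[[-0.3,0,1],0,1],[[-0.3,0,1],0,1],[[-0.3,0,1],0,1],[[-0.3,0,1],0,1],[[-0.2,0,1],0,1],[[-0.2,0,1],0,1]]'; python3 go.py '(-247,0,104)'
```

```text
time_s: 6.4
tool_pos: [474.1, 90.5, 160.8]
tcp_rot: [-0.0, 0.987, -0.161, -0.0]
ft_force: [1.0, -0.5, -0.0]
finger_gap: 0.002
finger_force: 0.6
t 6.4 tip mixer [-246.8    2.1  149.8] q [0.01 0.06 1.82 0.   1.25 1.9 ] F [ 1.  -0.5 -0. ] gap 0.0
twist -0.007 tilt [-0.  0.]
(-247,0,104) shift cm [-0.02  0.21  4.58]
```

```bash
python3 -m creep '[[[-0.1,0,1],0,1],[[0,0,1],0,1],[[0,0,1],0,1],[[0,0,0.9],0,1],[[0,0,0.4],0,1],[[0,0,0.3],0,1],[[0,0,0],0,1]]'; python3 go.py '(-247,0,100)'
```

```text
time_s: 7.28
tool_pos: [472.9, 90.9, 115.1]
tcp_rot: [-0.0, 0.987, -0.161, -0.001]
ft_force: [0.1, 0.4, -0.4]
finger_gap: 0.001
finger_force: 0.0
t 7.28 tip mixer [-248.1    2.1  104.1] q [0.01 0.12 1.87 0.   1.15 1.9 ] F [ 0.1  0.4 -0.4] gap 0.0
twist -0.007 tilt [-0.001  0.   ]
(-247,0,100) shift cm [0.11 0.21 0.41]
```

```bash
python3 -m creep '[[[0,0,0.2],0,1],[[0,0,0.2],0,1],[[0,0,0],0,1]]'; python3 go.py; python3 -m creep '[[[0,0,0.2],0,1],[[0,0,0],0,1],[[0,0,0],0,1]]'; python3 go.py
```

```text
time_s: 7.65
tool_pos: [473.2, 90.8, 111.3]
tcp_rot: [-0.0, 0.987, -0.161, -0.0]
ft_force: [0.1, -0.7, 0.2]
finger_gap: 0.004
finger_force: 0.0
t 7.65 tip mixer [-247.7    2.1  100.3] q [0.01 0.13 1.87 0.   1.15 1.9 ] F [ 0.1 -0.7  0.2] gap 0.0
twist -0.007 tilt [-0.  0.]
time_s: 8.02
tool_pos: [473.3, 90.8, 111.2]
tcp_rot: [0.0, 0.987, -0.161, -0.0]
ft_force: [-5.0, -0.6, 12.6]
finger_gap: 0.004
finger_force: 5.7
t 8.03 tip mixer [-247.7    2.2  100.2] q [ 0.01  0.13  1.87 -0.    1.15  1.9 ] F [-5.  -0.6 12.6] gap 0.0
twist -0.007 tilt [-0. -0.]
```

Tab hit its stop at z = 100.2 (expected 100). I'll lift and move over the rocker.

```bash
python3 -m creep '[[[0,0,-2],0,1],[[0,0,-4],0,1],[[0,0,-5],0,1],[[0,0,-5],0,1],[[0,0,-3],0,1],[[4.8,-1.8,0],0,1],[[4.8,-1.8,0],0,1],[[4.8,-1.8,0],0,1],[[4.8,-1.8,0],0,1],[[0,0,0],0,1],[[0,0,0],0,1],[[0,0,0],0,1]]'; python3 go.py '(-53,74,250)';  python3 - <<'E'
from h import *
snap("scene","pics/s3.png"); im=cv2.imread("pics/s3.png")
cv2.imwrite("pics/c3.png",cv2.resize(im[90:240,210:370],(640,600)))
E
```

```text
time_s: 9.52
tool_pos: [677.3, 98.2, 300.6]
tcp_rot: [-0.0, 0.987, -0.161, 0.001]
ft_force: [-0.1, 0.9, 0.1]
finger_gap: 0.005
finger_force: 0.0
t 9.53 tip mixer [-56.   72.6 289.6] q [0.02 0.4  1.13 0.   1.62 1.91] F [-0.1  0.9  0.1] gap 0.01
twist -0.007 tilt [0.001 0.   ]
(-53,74,250) shift cm [ 0.3  -0.14  3.96]
```

View pics/c3.png

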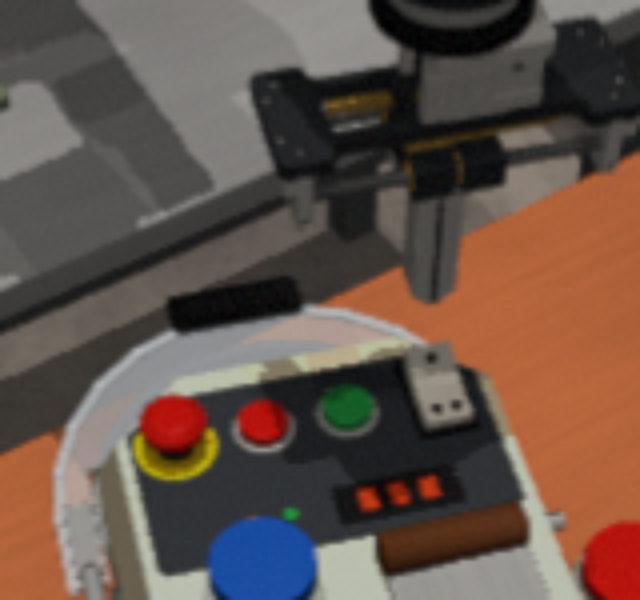

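The guard is level, with its tab at (235,300). The tips (432,298) are in line with the rocker's one-dot end (432,355). I'll press a little further out, at x = -57.

```bash
python3 -m creep '[[[-0.1,-0.1,2],0,1],[[0,0,2],0,1],[[0,0,0.5],0,1],[[0,0,0],0,1]]'; python3 go.py; python3 -m creep '[[[0,0,0.3],0,1],[[0,0,0.3],0,1],[[0,0,0.2],0,1],[[0,0,0],0,1]]'; python3 go.py
```

```text
time_s: 10.07
tool_pos: [677.5, 99.2, 254.4]
tcp_rot: [0.0, 0.987, -0.161, 0.0]
ft_force: [1.3, 0.7, 0.1]
finger_gap: 0.003
finger_force: 0.0
t 10.07 tip mixer [-56.1  73.6 243.4] q [ 0.02  0.42  1.19 -0.    1.53  1.91] F [1.3 0.7 0.1] gap 0.0
twist -0.007 tilt [ 0. -0.]
time_s: 10.58
tool_pos: [677.6, 99.4, 249.1]
tcp_rot: [-0.0, 0.987, -0.161, 0.001]
ft_force: [-5.1, 0.6, 9.3]
finger_gap: 0.005
finger_force: 4.6
t 10.57 tip mixer [-56.1  73.8 238.1] q [0.02 0.42 1.2  0.   1.52 1.91] F [-5.1  0.6  9.3] gap 0.0
twist -0.007 tilt [0.001 0.   ]
```

```bash
python3 -m creep '[[[0,0,0.2],0,1],[[0,0,0],0,1],[[0,0,0],0,1]]'; python3 go.py; python3 -m creep '[[[0,0,-2],0,1],[[0,0,-3],0,1],[[1,5,0],0,1],[[1,0,0],0,1],[[0,0,0],0,1],[[0,0,0],0,1]]'; python3 go.py '(-35,22,240)';  python3 - <<'E'
from h import *
snap("scene","pics/s4.png"); im=cv2.imread("pics/s4.png")
cv2.imwrite("pics/c4.png",cv2.resize(im[100:220,230:350],(600,600)))
E
```

```text
time_s: 10.95
tool_pos: [677.7, 99.5, 249.0]
tcp_rot: [-0.0, 0.987, -0.161, 0.001]
ft_force: [-7.5, -0.6, 14.4]
finger_gap: 0.006
finger_force: 7.2
t 10.95 tip mixer [-56.1  73.9 238. ] q [ 0.02  0.42  1.2  -0.    1.52  1.91] F [-7.5 -0.6 14.4] gap 0.01
twist -0.007 tilt [0.003 0.   ]
time_s: 11.7
tool_pos: [680.7, 46.5, 293.8]
tcp_rot: [-0.0, 0.987, -0.16, -0.0]
ft_force: [1.0, 0.1, 0.6]
finger_gap: 0.003
finger_force: 0.0
t 11.7 tip mixer [-36.8  24.4 282.8] q [-0.06  0.39  1.14  0.    1.6   1.83] F [1.  0.1 0.6] gap 0.0
twist -0.006 tilt [-0.001  0.   ]
(-35,22,240) shift cm [0.18 0.24 4.28]
```

View pics/c4.png

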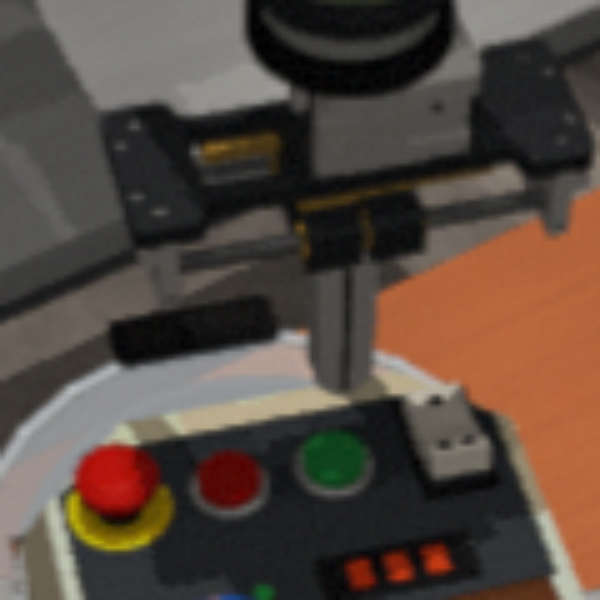

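The rocker (450,440) now stands with its rear end up, so it is on slow. The guard is still down, and the tips (345,385) are above and in front of start (335,460). Next I press start.

```bash
python3 -m creep '[[[0.2,0.2,2.2],0,1],[[0,0,1.6],0,1],[[0,0,0.4],0,1],[[0,0,0],0,1]]'; python3 go.py; python3 -m creep '[[[0,0,0.3],0,1],[[0,0,0.3],0,1],[[0,0,0.3],0,1],[[0,0,0],0,1],[[0,0,0],0,1]]'; python3 go.py
```

```text
time_s: 12.25
tool_pos: [681.8, 43.4, 252.1]
tcp_rot: [0.0, 0.987, -0.161, -0.0]
ft_force: [1.1, 0.4, 0.1]
finger_gap: 0.006
finger_force: 0.0
t 12.25 tip mixer [-34.8  21.8 241.1] q [-0.06  0.41  1.2   0.    1.53  1.83] F [1.1 0.4 0.1] gap 0.01
twist -0.007 tilt [-0.001  0.   ]
time_s: 12.88
tool_pos: [682.4, 43.0, 244.5]
tcp_rot: [-0.0, 0.987, -0.161, 0.001]
ft_force: [-0.8, -0.0, 3.8]
finger_gap: 0.0
finger_force: 2.0
t 12.88 tip mixer [-34.   21.7 233.5] q [-0.06  0.42  1.21  0.    1.51  1.83] F [-0.8 -0.   3.8] gap 0.0
twist -0.007 tilt [ 0.002 -0.   ]
```

```bash
python3 -m creep '[[[0,0,0.3],0,1],[[0,0,0.3],0,1],[[0,0,0],0,1],[[0,0,0],0,1]]'; python3 go.py;python3 -m creep '[[[0,0,0.2],0,1],[[0,0,0],0,1],[[0,0,0],0,1]]'; python3 go.py
```

```text
time_s: 13.38
tool_pos: [682.5, 43.0, 242.1]
tcp_rot: [-0.0, 0.987, -0.161, 0.002]
ft_force: [-4.9, 0.9, 15.1]
finger_gap: 0.005
finger_force: 7.9
t 13.38 tip mixer [-33.9  21.7 231.1] q [-0.06  0.42  1.22 -0.    1.5   1.83] F [-4.9  0.9 15.1] gap 0.01
twist -0.007 tilt [ 0.004 -0.   ]
time_s: 13.75
tool_pos: [682.5, 43.0, 242.0]
tcp_rot: [-0.0, 0.987, -0.161, 0.002]
ft_force: [-7.9, 0.9, 21.1]
finger_gap: 0.007
finger_force: 10.4
t 13.75 tip mixer [-33.9  21.7 231. ] q [-0.06  0.42  1.22 -0.    1.5   1.83] F [-7.9  0.9 21.1] gap 0.01
twist -0.007 tilt [ 0.005 -0.001]
```

Start is fully home: tip at z = 231.0, force well over 6 N and no further travel. I'll release straight up, back off and check.

```bash
python3 -m creep '[[[0,0,-1],0,1],[[0,0,-3],0,1],[[0,0,-5],0,1],[[0,0,-5],0,1],[[-6,0,0],0,1],[[-6,0,0],0,1],[[-6,0,0],0,1],[[0,0,0],0,1],[[0,0,0],0,1],[[0,0,0],0,1],[[0,0,0],0,1]]'; python3 go.py;  python3 - <<'E'
from h import *
snap("scene","pics/s5.png"); im=cv2.imread("pics/s5.png")
cv2.imwrite("pics/c5.png",cv2.resize(im[90:290,190:390],(600,600)))
E
```

```text
time_s: 15.12
tool_pos: [512.4, 99.7, 375.1]
tcp_rot: [0.0, 0.987, -0.161, -0.0]
ft_force: [0.2, 0.2, 0.1]
finger_gap: 0.006
finger_force: 0.0
t 15.12 tip mixer [-213.3   22.7  364.1] q [ 0.03  0.02  1.43 -0.    1.7   1.92] F [0.2 0.2 0.1] gap 0.01
twist -0.008 tilt [-0.001 -0.   ]
```

View pics/c5.png

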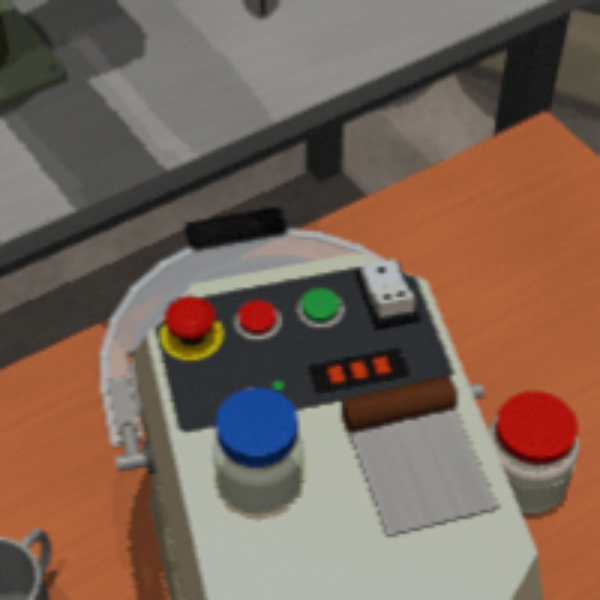

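The guard is down (tab at 235,228), the rocker is on slow (388,290), start has come back out (320,305), and the loose things are where they were.

```bash
python3 -c "
from rig import manip;print(manip.close_job())"
```

```text
the job is handed in; nothing more can be done
None
```

Job handed in: the guard is down on its stop, the rocker is on slow, and start was pressed fully home and let go, in that order. I kept off both red controls, and the loose items look unmoved in the last picture.

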